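# Unload the slide rack from the UV sterilising box

### The arm

A 6-joint arm with a two-finger parallel gripper is mounted at the origin on the work surface. World frame = base frame: x ahead of the robot, y to its left, z up, the work surface at z = 0. Lengths are in m, angles in rad, forces in N, time in s.
With the tool pointing down it reaches from about 0.25 to 0.725 m from the base axis. Payload 9.7 kg.
Tool frame: the origin (TCP) lies at the very end of the fingers, on their centre line; the grasp point (between the pads) lies 19 mm behind it; z points along the fingers, y is the direction in which the jaws open and shut (so a half turn about z gives the same grasp; the last joint's range is limited). The gripper opens to 85 mm and grips with 20 to 120 N. Pads are 22 mm wide; open, the fingers measure 114 mm over their backs; the gripper's body (76 mm by 85 mm) begins 54 mm behind the grasp point. The pads swing forward as they close: fully open they stand 13 mm farther back than shut.
Start: joints at [1.116, 0.087, 0.176, 1.66, 0, 1.571], TCP at [0.242, 0.494, 0.231] pointing down, gripper open.
Joint ranges: [-3.13, 3.13], [-0.85, 1.81], [-1.15, 1.24], [-2.2, 2.28], [-1.44, 1.52], [-3.14, 3.14]. Speed limits (rad/s): [2.22, 2.22, 2.57, 3.14, 3.14, 3.14].

### API

Orientations are given as a rotation vector (axis times angle).
In Python, from workcell import ctrl gives the robot as it stands. The module is installed in compiled form; this text tells all that it offers.
- The arm moves only by the tool jog_arm, never from a script. Its argument "targets" is text: rows parted by semicolons, each of 4 numbers parted by spaces: the shift along the tool's x, y, z in mm, then the turn about the tool's z in degrees. A call has 1 to 10 rows; each row is the pose to reach, as a shift and turn from the pose measured when the call began, along the tool's axes at that moment; what a row does not reach only later rows make up. A row lasts 1/10 s, in which the tool goes at most 50 mm and 8.59 degrees, less where a joint would pass 70% of its speed; a pose out of reach is approached as far as the arm can. A call with a gripper value outside its range is refused whole. "gripper" is the finger opening in mm, from 0 to 85.4, set as the call begins (left out, the last holds). The fingers move at their own pace and stop on an object; the grip force is fixed at half the most. Time passes only in rows, so rows that repeat a pose let the fingers close. It gives the time, the measured TCP pose, the force and the opening at its end, in the units of the state.
- ctrl.sense(): the state, without advancing time (a new reading comes with each control period).
- ctrl.get_image(name): name is "scene" or "top"; returns the picture (400x640x3 uint8, blue, green, red); there is no depth.
- ctrl.camera_params(name): a dict with "fx", "fy", "cx", "cy" (pixels), "origin" and "attitude" of the camera in the world. Camera axes: x right, y up, looking along -z (the intrinsics and any distortion apply to the point x, -y, -z); pixel columns grow to the right and rows downward; lengths in m; the calibration is good to about 2 mm. A picture is of the moment at which its call begins. camera_params takes no time and is no camera call.
- ctrl.job_done(): hands the job in, once; it reports no verdict.
The state is a dict: "t": time; "joint_positions": joint angles; "joint_velocities": joint speeds; "joint_efforts": joint torques, N m; "eef_pos": TCP position; "ee_rot": TCP orientation; "wrist_force": force on the tool from outside, world axes, zero at the start; "ft_torque": the same for the moment, N m; "opening": finger opening in m.
Only numpy, scipy, OpenCV 4.12 (cv2) and the standard library are available. Lean on these libraries where they do the work, as an engineer would, in place of code of your own. Each camera call takes 0.05 s, during which the arm holds its last target.

### The job

The UV sterilising box has finished its cycle. Slide its safety catch fully aside, press the release button it uncovers so that the lid springs open, lift the slide rack out by its handle and set it down gently, upright and flat inside the steel tray. Then push the lid down again until it latches shut and let go; leave the Petri dish in the box and do not disturb the bottles or the burner.

Things in the scene. Friction and masses are not known exactly. Their poses are not given: they have to be found in the camera images.
- steriliser: white UV sterilising box, fixed; origin on the bench below it at mid width, front to its -x. 310 long (x -160 to 150), 300 wide (y). Front deck (x -160 to -80) 85 high carries the catch and the button; front wall (x -80 to -50) 108 high holds the latch. Chamber inside x -50 to 100, y -130 to 130, floor 20 and rim 110 above the bench, under the lid. Rear block behind it 110 high.
- catch (a joint): safety catch, a flat steel plate 50 x 54 sliding in two steel rails on the front deck, right over the button. 0: it covers the button; 0.060 m: fully aside, at its stop. It moves towards the box's +y (left seen from the robot), starts at 0 to 0.010, takes about 1.5 N and stays where it is left. The rails stand 25 to 35 either side of the button along the box's x, 104 above the bench.
- catch_tab (a point): middle of the top edge of the catch's thumb tab, an upright steel ridge across the middle of the catch's plate: 42 along the box's x, 8 thick along its y, standing 18 above the plate. The plate's top is 100 above the bench, the tab's top 118. Moves with the catch; axes as the box's.
- release (a joint): release button: 0 is up, 0.008 m fully down (its top 88 above the bench); about 1.6 N starts it and 4.4 N holds it fully down; beyond about 3 mm it withdraws the bolt and the lid springs open. It springs back.
- button_top (a point): middle of the button's top: grey round cap 30 across, at the box's x -115, y 0, its top 96 above the bench when up (11 above the deck); hidden under the catch at the start.
- lid (a joint): lid of the box: 0 shut, 1.55 rad fully open, standing upright at the back; hinged along the box's y; latched at the start (0 to 0.01). When the button is pressed a spring opens it by itself in 1.5 to 2 s and holds it; swinging it down takes about 2 N at the free edge. Pushed right down to 0 (about 5 N near the front edge) it latches and stays shut; unlatched, it rises again.
- lid_hinge (a point): point on the lid's hinge axis at mid width: the box's x +115, 110 above the bench. Its axes turn with the lid; the lid runs from here along its -x.
- lid_edge (a point): middle of the lid's free (front) edge on its outer face: in the lid's axes 190 along -x from the hinge and 24 along +z. The lid is a flat white frame 190 x 300, 24 thick, underside in the hinge's plane, with an amber window (x -25 to -161, y -121 to 121, flush outside). Under the middle of its free edge a steel hook 24 wide stands out 34 from the underside.
- rack: steel rack with upright glass slides, 92 long (its x) x 84 wide (its y), 36 high, 0.26 to 0.48 kg, with a bail handle. Origin at the centre of its underside. Stands in the chamber, turned up to 0.15 rad from the box.
- rack_handle (a point): centre of the rack's handle grip, 71 above its underside: a black bar 66 long (along the rack's x), 10 thick (its y) and 14 high, 33 clear above the slides; the wires at its ends stand 32 to 47 from the middle.
- tray: open steel tray fixed to the bench, 240 (its x) x 160 (its y), walls 4 thick and 20 high, floor 4 thick. Origin at the centre of its underside. Stands to the left or the right of the box; on the other side stands a grey hotplate 190 x 150, 88 high. The dropper bottle stands in the tray's +x end.
- dropper: amber dropper bottle, 36 across, 82 high, standing in the tray 75 to 90 from its middle towards +x. Origin at the centre of its underside.
- dish: covered glass Petri dish, 70 across, 17 high, lying in the chamber beside the rack. Origin at the centre of its underside. Stays in the box.
- reagent: amber reagent bottle, 72 across, 150 high, standing behind the tray or the hotplate. Origin at the centre of its underside.
- burner: steel gas burner, foot 84 across, 144 high, standing behind the tray or the hotplate. Origin at the centre of its underside.

How it is judged:
By the outcome, as a careful person would: the job done as asked, in the order asked, and still so for the second after the job is handed in, with the robot touching nothing.
It also fails if it takes over 67 s, if anything falls off the work surface, if the arm or the gripper's body presses on something with over 40 N, if the wrist force passes 120 N, or if a joint passes its speed limit or range.

## Working session

There is one attempt and no reset: what is moved stays moved. The work goes in short steps, Python scripts to look and compute and a tool call to move; the robot and the scene stay as the last step left them, time stands still between calls to the robot, and variables do not carry over. Pictures are saved under pics/ and viewed, and the job is handed in when it is done.

Besides the shell and the picture viewer there is one more tool, called after "Emit:" in YAML: its name, and indented under it one key for each argument. jog_arm: Moves the arm, as the interface text tells. Its arguments: {"type":"object","properties":{"targets":{"type":"string"},"gripper":{"type":"number"}},"required":["targets"]}

```bash
ls; mkdir -p pics; python3 - <<'E'
from workcell import ctrl
import cv2
print(ctrl.sense())
for n in("scene","top"):
    print(n,ctrl.camera_params(n)); cv2.imwrite(f"pics/{n}0.png",ctrl.get_image(n))
E
```

```text
pics
{'t': 0.0, 'joint_positions': array([ 1.11601482e+00,  8.74609134e-02,  1.75116357e-01,  1.65978082e+00,
       -2.20531918e-05,  1.57081625e+00]), 'joint_velocities': array([ 0.0007794 , -0.00021929,  0.00014422, -0.00021738,  0.00133256,
        0.00154619]), 'joint_efforts': array([ 3.91399866e-03, -5.20391071e+01,  4.64793599e+01,  1.67083705e-02,
        2.33581732e-04,  6.83754067e-07]), 'eef_pos': array([0.24150217, 0.49388951, 0.23057348]), 'ee_rot': array([-7.08196361e-01, -3.06044290e+00,  2.04155650e-03]), 'wrist_force': array([-0.86039151, -0.28478038,  0.4685488 ]), 'ft_torque': array([ 0.01754997, -0.02125039,  0.00803964]), 'opening': 0.08551655385112493}
scene {'fx': 371.43490498302674, 'fy': 371.43490498302674, 'cx': 318.46209527328614, 'cy': 198.09672119213383, 'origin': array([1.32297736, 0.18398528, 0.61558682]), 'attitude': array([0.69023256, 0.90633422, 1.6181667 ])}
top {'fx': 409.5763554670588, 'fy': 409.5763554670588, 'cx': 325.36329071262213, 'cy': 198.15119655871723, 'origin': array([0.39332312, 0.02139726, 1.1535186 ]), 'attitude': array([ 0.10331599, -0.13567667, -1.56363518])}
```

View pics/scene0.png

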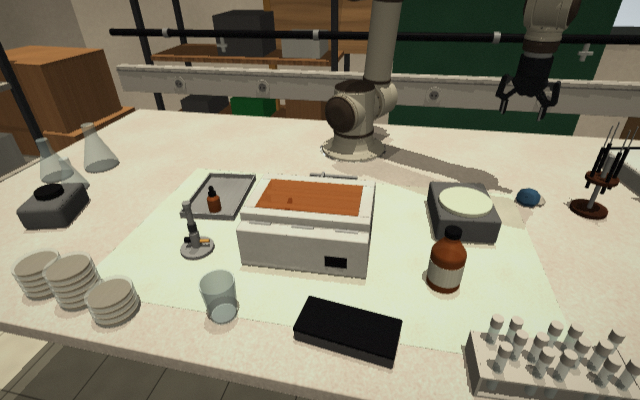

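View pics/top0.png

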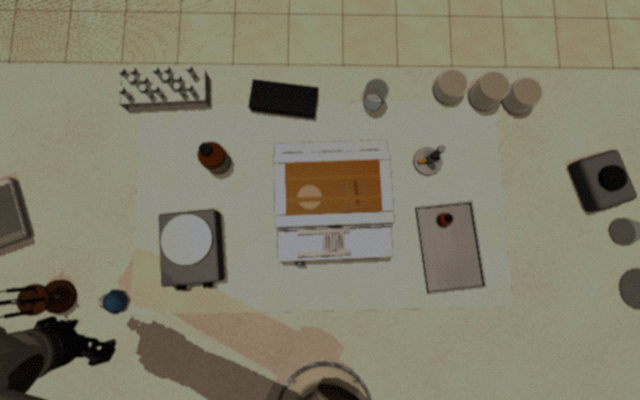

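The top view shows the box at about px (335,200) with the catch near (333,241) and the tray on the robot's right at (450,247). The dropper is at (444,218), and the hotplate is on the left. I'll zoom in.

```bash
cat > h.py <<'E'
import numpy as np, cv2
from scipy.spatial.transform import Rotation as R
from workcell import ctrl
P={n:ctrl.camera_params(n) for n in("scene","top")}
def proj(n,p):
    c=P[n]; q=R.from_rotvec(c["attitude"]).inv().apply(np.atleast_2d(p)-c["origin"])
    q=q*[1,-1,-1]
    return np.c_[c["fx"]*q[:,0]/q[:,2]+c["cx"],c["fy"]*q[:,1]/q[:,2]+c["cy"]]
def back(n,uv,z):
    c=P[n]; uv=np.atleast_2d(np.array(uv,float))
    d=np.c_[(uv[:,0]-c["cx"])/c["fx"],-(uv[:,1]-c["cy"])/c["fy"],-np.ones(len(uv))]
    d=R.from_rotvec(c["attitude"]).apply(d); s=(z-c["origin"][2])/d[:,2]
    return c["origin"]+d*s[:,None]
def zoom(src,dst,x0,y0,x1,y1,k):
    im=cv2.imread(src)[y0:y1,x0:x1]; cv2.imwrite(dst,cv2.resize(im,None,fx=k,fy=k,interpolation=cv2.INTER_CUBIC))
E
python3 - <<'E'
from h import *
zoom("pics/top0.png","pics/top0b.png",265,130,405,275,4)
zoom("pics/top0.png","pics/top0t.png",400,130,500,300,3.5)
zoom("pics/scene0.png","pics/sc0b.png",170,160,390,280,3.6)
print(proj("top",[0,0,0]))
E
```

```text
[[324.03780514 411.81795251]]
```

View pics/top0b.png

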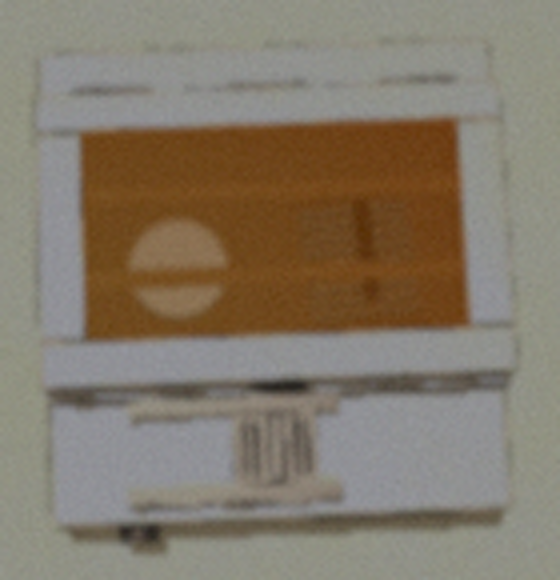

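View pics/top0t.png

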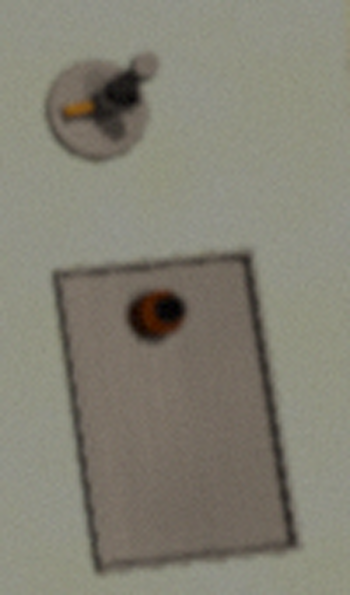

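View pics/sc0b.png

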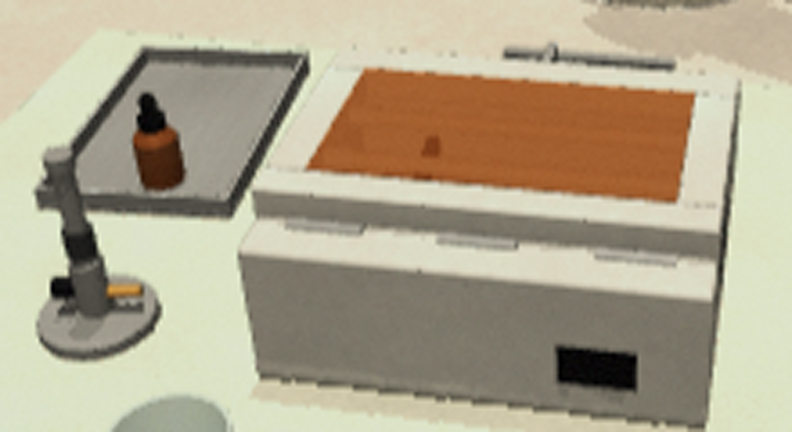

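```bash
cat > fit.py <<'E'
from h import *
from scipy.optimize import least_squares
def fit(n,obj,uv,x0):
    obj=np.array(obj,float);uv=np.array(uv,float)
    def w(p):
        c,s=np.cos(p[2]),np.sin(p[2]); return np.c_[p[0]+c*obj[:,0]-s*obj[:,1],p[1]+s*obj[:,0]+c*obj[:,1],obj[:,2]]
    r=least_squares(lambda p:(proj(n,w(p))-uv).ravel(),x0)
    return r.x,r.fun.reshape(-1,2).round(2)
E
python3 - <<'E'
from fit import *
z=lambda a,k,o:(np.array(a,float)+.5)/k-.5+np.array(o)
b=z([(82,130),(458,121),(468,325),(86,338),(56,520),(505,510)],4,(265,130))
print(fit("top",[(.09,.121,.134),(.09,-.121,.134),(-.046,-.121,.134),(-.046,.121,.134),(-.16,.15,.085),(-.16,-.15,.085)],b,[.45,0,0]))
# rails z .104: front-left/front-right/back
r=z([(132,492),(342,489),(130,408),(338,401)],4,(265,130)); print("rails",back("top",r,.104).round(4))
t=z([(277,448)],4,(265,130)); print("tab",back("top",t,.118).round(4), "plate edges",back("top",z([(234,448),(314,448)],4,(265,130)),.1).round(4))
tr=z([(56,272),(249,256),(296,545),(99,571)],3.5,(400,130))
print("tray",fit("top",[(.12,.08,.02),(.12,-.08,.02),(-.12,-.08,.02),(-.12,.08,.02)],tr,[.35,-.25,0]))
print("dropper cap top",back("top",z([(169,309)],3.5,(400,130)),.082).round(4))
print("burner top",back("top",z([(145,67)],3.5,(400,130)),.144).round(4))
E
```

```text
(array([ 0.55863   , -0.02002399,  0.0324877 ]), array([[-0.21, -0.96],
       [ 0.36, -1.03],
       [ 0.57,  0.65],
       [-0.37,  0.07],
       [-2.04,  1.07],
       [ 1.73,  0.03]]))
rails [[ 0.4142  0.07    0.104 ]
 [ 0.4164 -0.0634  0.104 ]
 [ 0.4674  0.0719  0.104 ]
 [ 0.4724 -0.0613  0.104 ]]
tab [[ 0.4416 -0.0215  0.118 ]] plate edges [[ 0.4424  0.0053  0.1   ]
 [ 0.4425 -0.046   0.1   ]]
tray (array([ 0.43424715, -0.3461595 ,  0.10932489]), array([[-0.57, -0.79],
       [ 0.26, -2.08],
       [ 0.86,  1.8 ],
       [-0.54,  0.87]]))
dropper cap top [[ 0.5066 -0.3249  0.082 ]]
burner top [[ 0.6776 -0.2949  0.144 ]]
```

```bash
cat > ov.py <<'E'
from h import *
def tf(p,o):
    o=np.array(o,float); c,s=np.cos(p[2]),np.sin(p[2])
    return np.c_[p[0]+c*o[:,0]-s*o[:,1],p[1]+s*o[:,0]+c*o[:,1],o[:,2]]
def rect(x0,x1,y0,y1,z): return [(x0,y0,z),(x0,y1,z),(x1,y1,z),(x1,y0,z)]
def draw(n,src,dst,items,win,k):
    x0,y0,x1,y1=win
    im=cv2.resize(cv2.imread(src)[y0:y1,x0:x1],None,fx=k,fy=k,interpolation=cv2.INTER_CUBIC)
    for pose,poly,col in items:
        q=(proj(n,tf(pose,poly))-[x0,y0]+.5)*k-.5
        cv2.polylines(im,[np.round(q).astype(int)],True,col,1,cv2.LINE_AA)
    cv2.imwrite(dst,im)
def boxitems(B):
    return [(B,rect(-.046,.09,-.121,.121,.134),(0,255,0)),(B,rect(-.075,.115,-.15,.15,.134),(255,0,0)),(B,rect(-.16,-.08,-.15,.15,.085),(0,0,255)),(B,rect(-.16,.15,-.15,.15,0),(255,0,255)),(B,rect(-.15,.15,-.15,.15,.11)[2:]+[(.15,.15,.11)],(255,255,0)),
     (B,rect(-.15,-.14,-.06,.06,.104),(0,255,255))]
def trayitems(T): return [(T,rect(-.12,.12,-.08,.08,.02),(0,255,0)),(T,rect(-.12,.12,-.08,.08,0),(0,0,255))]
E
python3 - <<'E'
from ov import *
B=[.5586,-.02,.0325];T=[.4342,-.3462,.1093]
draw("top","pics/top0.png","pics/ov1.png",boxitems(B)+trayitems(T),(265,130,500,300),3.4)
draw("scene","pics/scene0.png","pics/ov2.png",boxitems(B)+trayitems(T),(170,160,390,280),3.6)
E
```

```text
(no output)
```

View pics/ov1.png

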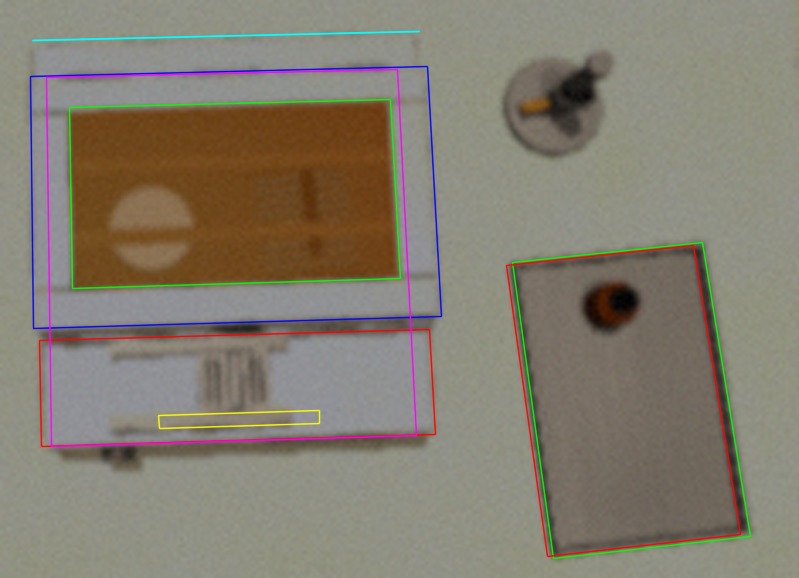

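View pics/ov2.png

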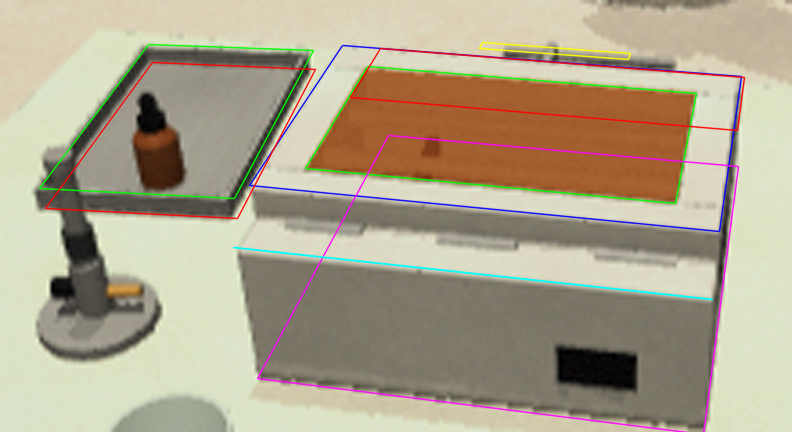

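```bash
cat >> h.py <<'E'
def yaw_of(s=None):
    s=s or ctrl.sense(); M=R.from_rotvec(s["ee_rot"]).as_matrix(); return M
def rel(target,ty=None):
    """target world xyz; ty: desired world yaw (rad) of tool y axis (mod pi). prints mm shifts & deg turn"""
    s=ctrl.sense(); M=yaw_of(s); d=M.T@(np.array(target)-s["eef_pos"])*1000; out=list(d.round(1))
    if ty is not None:
        g=M.T@np.array([np.cos(ty),np.sin(ty),0]); a=np.degrees(np.arctan2(-g[0],g[1])); a=(a+90)%180-90; out.append(round(a,1))
    print("t",round(s["t"],2),"pos",s["eef_pos"].round(4),"rel",out,"F",s["wrist_force"].round(1),"q6",round(s["joint_positions"][5],2)); return out
E
python3 - <<'E'
from h import *
print(yaw_of().round(3))
th=.0325
def bw(x,y,z): c,s=np.cos(th),np.sin(th); return [.5586+c*x-s*y,-.02+s*x+c*y,z]
print(bw(-.115,0,.1),bw(-.115,-.05,.1))
rel(bw(-.115,-.045,.2),th+np.pi/2)
E
```

```text
[[-0.898  0.439 -0.001]
 [ 0.439  0.898 -0.001]
 [-0.    -0.001 -1.   ]]
[np.float64(0.4436607290292979), np.float64(-0.023736842079018248), 0.1] [np.float64(0.4452854429766971), np.float64(-0.07371043815323655), 0.1]
t 0.1 pos [0.2415 0.4939 0.2306] rel [np.float64(-430.1), np.float64(-415.9), np.float64(31.2), np.float64(-27.9)] F [-0.5 -0.2  0.5] q6 1.57
```

Emit:
jog_arm:
  targets: "-35 -34 0 -3;-70 -68 0 -6;-105 -102 0 -9;-140 -136 0 -12;-175 -170 0 -15;-210 -204 0 -18;-245 -238 0 -21;-280 -272 0 -24;-315 -306 0 -27;-350 -340 0 -28"
  gripper: 0

```text
t: 1.1
eef_pos: [0.4067, 0.0327, 0.231]
ee_rot: [0.056, -3.141, 0.002]
wrist_force: [0.5, 1.3, 0.3]
opening: 0.0001
```

```bash
cat >> h.py <<'E'
BP=[.5586,-.02,.0325]
def bw(x,y,z): c,s=np.cos(BP[2]),np.sin(BP[2]); return [BP[0]+c*x-s*y,BP[1]+s*x+c*y,z]
BY=BP[2]+np.pi/2
def tb():
    s=ctrl.sense(); d=s["eef_pos"]-[BP[0],BP[1],0]; c,n=np.cos(BP[2]),np.sin(BP[2]); return np.array([c*d[0]+n*d[1],-n*d[0]+c*d[1],d[2]]).round(4)
E
python3 -c "
from h import *
rel(bw(-.115,-.045,.2),BY);print(tb())"
```

```text
t 1.1 pos [0.4067 0.0327 0.231 ] rel [np.float64(-34.8), np.float64(-102.7), np.float64(31.1), np.float64(0.2)] F [0.5 1.3 0.3] q6 0.05
[-0.1501  0.0576  0.231 ]
```

Emit:
jog_arm:
  targets: "-20 -50 31 0;-35 -103 31 0;-35 -103 31 0;-35 -103 75 0;-35 -103 105 0;-35 -103 124 0;-35 -103 124 0"

```text
t: 1.8
eef_pos: [0.4436, -0.069, 0.1042]
ee_rot: [0.056, -3.136, 0.0]
wrist_force: [0.3, 0.1, 0.6]
opening: -0.0001
```

```bash
python3 -c "
from h import *
rel(bw(-.115,.06,.107),BY);print(tb())
cv2.imwrite('pics/top1.png',ctrl.get_image('top'))
zoom('pics/top1.png','pics/top1b.png',265,200,405,300,5)"
```

```text
t 1.8 pos [ 0.4436 -0.069   0.1042] rel [np.float64(-1.9), np.float64(105.2), np.float64(-2.8), np.float64(0.2)] F [0.3 0.1 0.6] q6 -0.19
[-0.1166 -0.0452  0.1042]
```

View pics/top1b.png

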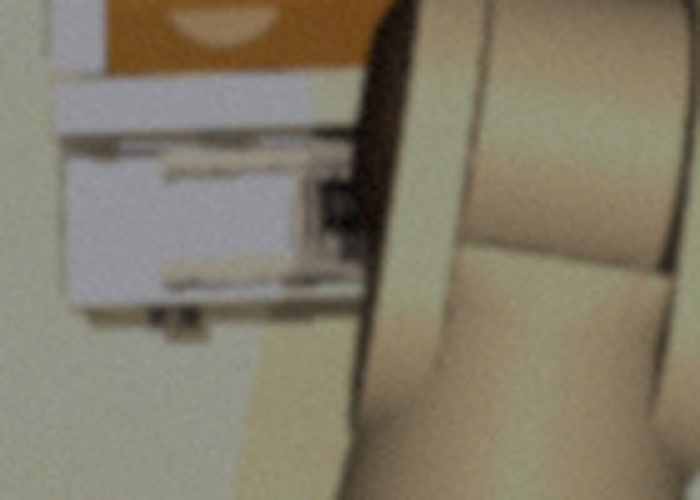

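The closed fingertips stand beside the catch tab, at zoom px (340,205). I'll push it in +y.

Emit:
jog_arm:
  targets: "-2 10 -2 0;-2 18 -2 0;-2 25 -2 0;-2 32 -2 0;-2 39 -2 0;-2 46 -2 0;-2 53 -2 0;-2 60 -2 0;-2 67 -2 0;-2 74 -2 0"

```text
t: 2.85
eef_pos: [0.4438, 0.0056, 0.1083]
ee_rot: [0.056, -3.139, 0.001]
wrist_force: [-0.5, -2.3, 2.8]
opening: -0.0002
```

```bash
python3 -c "
from h import *
rel(bw(-.115,.04,.106),BY);print(tb())"
```

```text
t 2.85 pos [0.4438 0.0056 0.1083] rel [np.float64(1.1), np.float64(10.7), np.float64(2.3), np.float64(0.2)] F [-0.5 -2.3  2.8] q6 -0.02
[-0.1139  0.0293  0.1083]
```

Emit:
jog_arm:
  targets: "0 4 1 0;0 8 1 0;0 11 1 0;0 13 1 0;0 13 1 0"

```text
t: 3.35
eef_pos: [0.4432, 0.0185, 0.1071]
ee_rot: [0.056, -3.138, 0.002]
wrist_force: [0.3, -2.2, 1.2]
opening: -0.0
```

```bash
python3 -c "
from h import *
rel(bw(-.115,.04,.106),BY);print(tb())"
```

```text
t 3.35 pos [0.4432 0.0185 0.1071] rel [np.float64(1.0), np.float64(-2.2), np.float64(1.1), np.float64(0.2)] F [ 0.3 -2.2  1.2] q6 0.01
[-0.114   0.0422  0.1071]
```

Not at the stop yet, as the force is still friction only.

Emit:
jog_arm:
  targets: "0 2 1 0;0 4 1 0;0 4 1 0"

```text
t: 3.65
eef_pos: [0.4433, 0.0197, 0.107]
ee_rot: [0.053, -3.139, 0.012]
wrist_force: [-2.1, -20.7, 10.0]
opening: -0.0001
```

Emit:
jog_arm:
  targets: "0 2 0 0;0 3 0 0;0 3 0 0"

```text
t: 3.95
eef_pos: [0.4432, 0.0196, 0.1072]
ee_rot: [0.049, -3.139, 0.023]
wrist_force: [-0.2, -21.8, 4.9]
opening: -0.0001
```

Emit:
jog_arm:
  targets: "0 -8 0 0;2 -25 -15 0;4 -43 -20 0;4 -43 -20 0"

```text
t: 4.35
eef_pos: [0.4407, -0.0243, 0.1283]
ee_rot: [0.047, -3.14, 0.023]
wrist_force: [-0.4, 0.1, 0.4]
opening: 0.0002
```

```bash
python3 -c "
from h import *
rel(bw(-.119,.0,.096),BY);print(tb())
cv2.imwrite('pics/top2.png',ctrl.get_image('top'))
zoom('pics/top2.png','pics/top2b.png',265,200,405,300,5)"
```

```text
t 4.35 pos [ 0.4407 -0.0243  0.1283] rel [np.float64(1.0), np.float64(0.9), np.float64(32.3), np.float64(-0.2)] F [-0.4  0.1  0.4] q6 -0.08
[-0.1179 -0.0004  0.1283]
```

View pics/top2b.png

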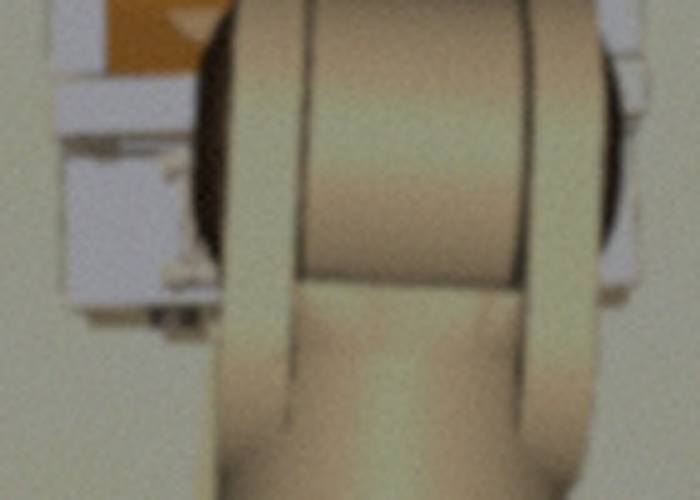

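Emit:
jog_arm:
  targets: "3 1 15 0;3 1 28 0;3 1 35 0;3 1 40 0;3 1 41 0;8 1 20 0;40 1 -10 0;80 1 -40 0;125 1 -70 0;150 1 -90 0"

```text
t: 5.4
eef_pos: [0.2888, -0.0255, 0.2196]
ee_rot: [0.047, -3.141, 0.022]
wrist_force: [0.7, 0.0, 0.7]
opening: -0.0006
```

```bash
python3 -c "
from h import *
rel(bw(-.119,.0,.096),BY);print(tb());print(yaw_of().round(3))
cv2.imwrite('pics/top3.png',ctrl.get_image('top'))
cv2.imwrite('pics/scene3.png',ctrl.get_image('scene'))"
```

```text
t 5.4 pos [ 0.2888 -0.0255  0.2196] rel [np.float64(-150.9), np.float64(-1.1), np.float64(123.5), np.float64(-0.1)] F [0.7 0.  0.7] q6 -0.1
[-0.2698  0.0032  0.2196]
[[-1.    -0.03  -0.   ]
 [-0.03   0.999 -0.014]
 [ 0.001 -0.014 -1.   ]]
```

View pics/scene3.png

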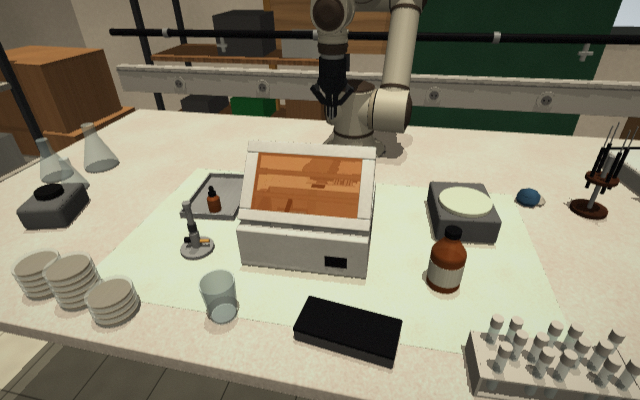

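The lid is swinging open. I'll wait and open the gripper.

Emit:
jog_arm:
  targets: "0 0 0 0;0 0 0 0;0 0 0 0;0 0 0 0;0 0 0 0;0 0 0 0;0 0 0 0;0 0 0 0;0 0 0 0;0 0 0 0"
  gripper: 50

```text
t: 6.5
eef_pos: [0.2895, -0.0257, 0.2214]
ee_rot: [-0.046, 3.137, -0.023]
wrist_force: [0.3, 0.1, 0.2]
opening: 0.05
```

Emit:
jog_arm:
  targets: "0 0 0 0;0 0 0 0;0 0 0 0;0 0 0 0"

```text
t: 6.9
eef_pos: [0.2895, -0.0257, 0.2214]
ee_rot: [-0.046, 3.137, -0.023]
wrist_force: [0.3, -0.5, 0.1]
opening: 0.0503
```

```bash
python3 -c "
from h import *
cv2.imwrite('pics/top4.png',ctrl.get_image('top'))
cv2.imwrite('pics/scene4.png',ctrl.get_image('scene'))
zoom('pics/top4.png','pics/top4b.png',255,110,405,275,3.6)
zoom('pics/scene4.png','pics/scene4b.png',170,100,390,280,3.3)"
```

```text
(no output)
```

View pics/scene4b.png

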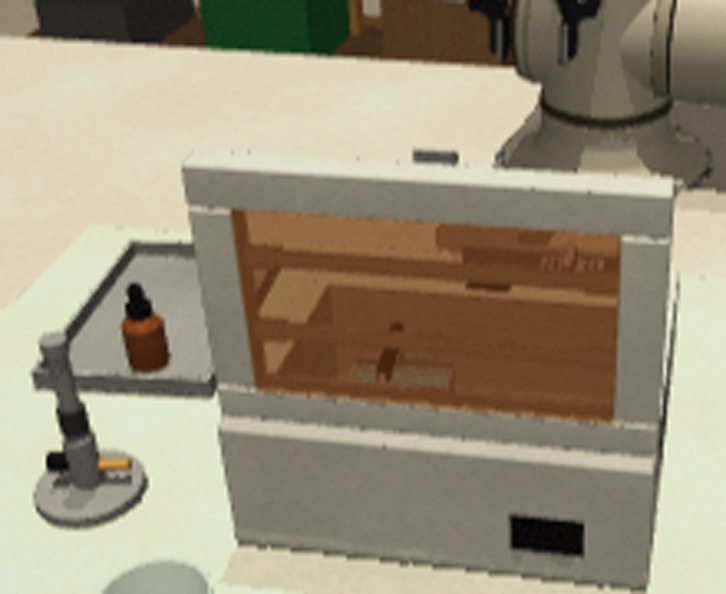

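View pics/top4b.png

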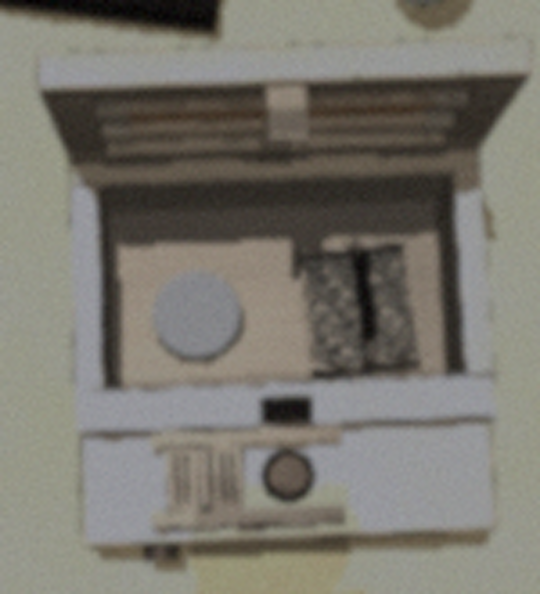

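The lid is upright, the catch is aside and the button shows at zoom px (288,475). The dish is at (198,314). The rack's black grip runs from (361,248) to (371,339), with the rack body around it.

```bash
python3 -c "
from h import *
z=lambda a,k,o:(np.array(a,float)+.5)/k-.5+np.array(o)
Z=lambda a:z(a,3.6,(255,110))
print('btn',back('top',Z([(288,475)]),.096),bw(-.115,0,.096))
h=back('top',Z([(361,248),(371,339)]),.098); d=h[0]-h[1]; print('grip',h.mean(0),np.hypot(*d[:2]),np.arctan2(d[1],d[0]))
c=back('top',Z([(300,255),(405,247),(313,374),(418,370)]),.056); print(c.round(4),c.mean(0))
b=back('top',Z([(105,385),(458,372),(118,240),(446,175)]),.11);print('chamber',b.round(3),bw(-.05,.13,.11),bw(-.05,-.13,.11))
import math
s=z([(390,365)],3.3,(170,100)); print('scene handle near end', back('scene',z([(397,326),(389,350)],3.3,(170,100)),.098))
"
```

```text
btn [[ 0.44276291 -0.0243822   0.096     ]] [np.float64(0.4436607290292979), np.float64(-0.023736842079018248), 0.096]
grip [ 0.57444804 -0.08122106  0.098     ] 0.06744258932222237 0.09899762306550464
[[ 0.6108 -0.0354  0.056 ]
 [ 0.6175 -0.1154  0.056 ]
 [ 0.5201 -0.045   0.056 ]
 [ 0.5234 -0.1239  0.056 ]] [ 0.56796706 -0.07991324  0.056     ]
chamber [[ 0.505  0.106  0.11 ]
 [ 0.516 -0.145  0.11 ]
 [ 0.61   0.099  0.11 ]
 [ 0.66  -0.139  0.11 ]] [np.float64(0.5044021476625438), np.float64(0.10830663584556835), 0.11] [np.float64(0.5128506601890197), np.float64(-0.15155606374036681), 0.11]
scene handle near end [[ 0.54986054 -0.08403227  0.098     ]
 [ 0.58382413 -0.08013918  0.098     ]]
```

```bash
python3 -c "
from h import *
zoom('pics/top2.png','pics/top2c.png',230,100,430,330,3)
zoom('pics/scene4.png','pics/scene4c.png',280,0,430,160,4)
for z in(.25,.3,.35): print(back('top',[(330,200),(330,190),(330,180),(330,170)],z)[:,0])
rel([.573,-.081,.20],.10+np.pi/2)
"
```

```text
[0.5278975  0.55054055 0.57335443 0.5963411 ]
[0.52045026 0.54184026 0.56339164 0.58510625]
[0.51300302 0.53313997 0.55342886 0.57387139]
t 7.0 pos [ 0.2895 -0.0257  0.2214] rel [np.float64(-281.6), np.float64(-63.3), np.float64(23.5), np.float64(-4.0)] F [0.6 0.3 0.3] q6 -0.1
```

View pics/top2c.png

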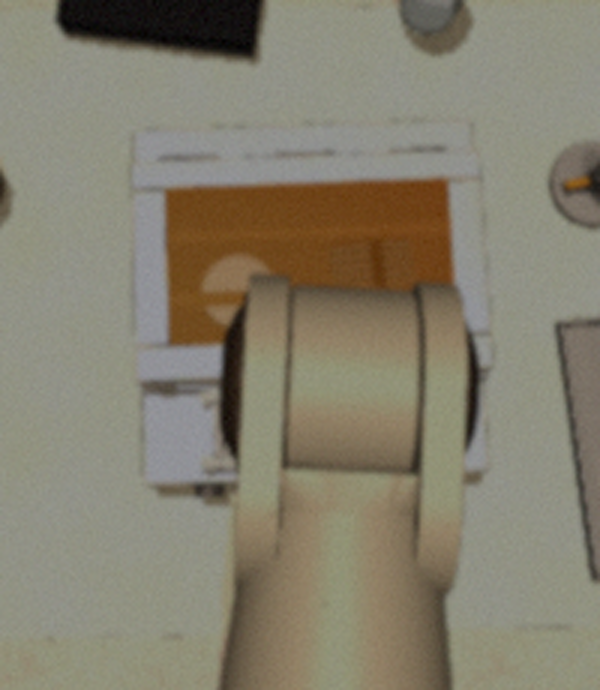

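View pics/scene4c.png

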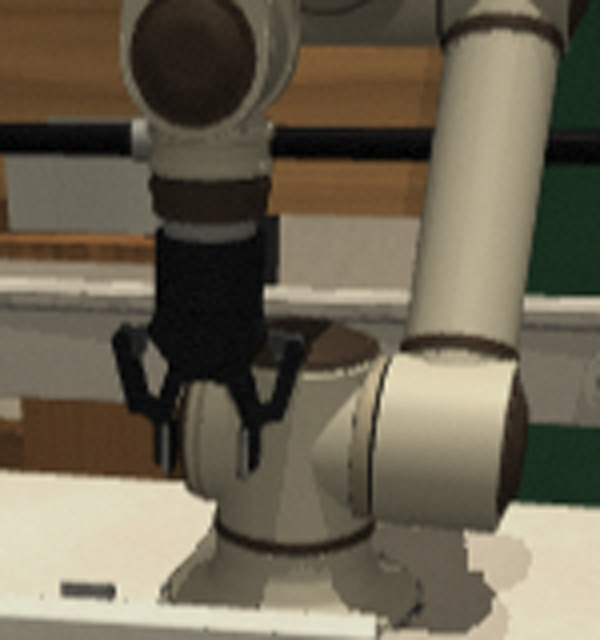

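Emit:
jog_arm:
  targets: "-40 -9 0 -1;-80 -18 0 -2;-120 -27 5 -3;-160 -36 10 -4;-200 -45 15 -4;-235 -53 20 -4;-265 -60 23 -4;-281 -63 23 -4;-281 -63 23 -4;-281 -63 23 -4"

```text
t: 8.0
eef_pos: [0.5719, -0.0806, 0.2]
ee_rot: [-0.156, 3.135, -0.023]
wrist_force: [-0.1, -0.1, 0.1]
opening: 0.0502
```

```bash
python3 -c "
from h import *
rel([.573,-.081,.072],.10+np.pi/2);print(yaw_of().round(3))
cv2.imwrite('pics/scene5.png',ctrl.get_image('scene'))
zoom('pics/scene5.png','pics/scene5b.png',200,60,400,240,3.3)"
```

```text
t 8.0 pos [ 0.5719 -0.0806  0.2   ] rel [np.float64(-0.8), np.float64(1.4), np.float64(128.0), np.float64(-0.0)] F [-0.1 -0.1  0.1] q6 -0.23
[[-0.995 -0.099  0.003]
 [-0.099  0.995 -0.014]
 [-0.002 -0.015 -1.   ]]
```

View pics/scene5b.png

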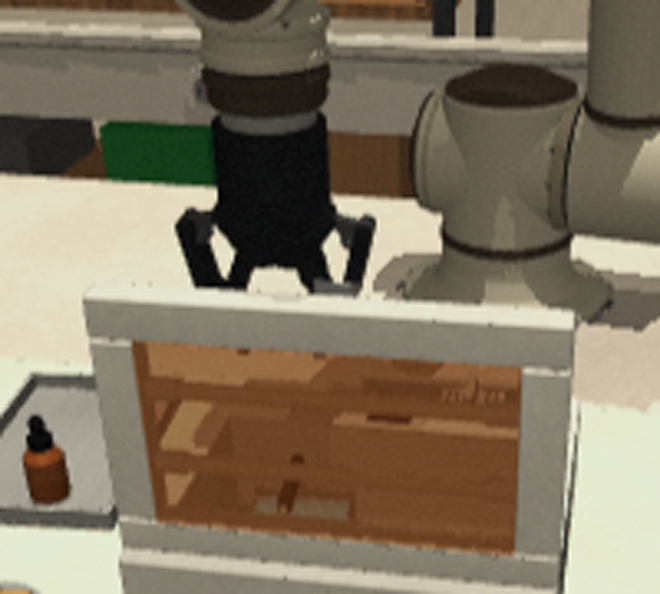

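Emit:
jog_arm:
  targets: "-1 1 35 0;-1 1 70 0;-1 1 100 0;-1 1 118 0;-1 1 125 0;-1 1 126 0;-1 1 126 0"

```text
t: 8.75
eef_pos: [0.5733, -0.0813, 0.0759]
ee_rot: [-0.156, 3.133, -0.024]
wrist_force: [0.2, -0.6, -0.7]
opening: 0.05
```

```bash
python3 -c "
from h import *
rel([.573,-.081,.072],.10+np.pi/2);print(ctrl.sense()['ft_torque'])
cv2.imwrite('pics/scene6.png',ctrl.get_image('scene'))
cv2.imwrite('pics/top6.png',ctrl.get_image('top'))
zoom('pics/scene6.png','pics/scene6b.png',220,130,380,230,4.5)
zoom('pics/top6.png','pics/top6b.png',255,110,405,275,3.6)"
```

```text
t 8.75 pos [ 0.5733 -0.0813  0.0759] rel [np.float64(0.3), np.float64(0.4), np.float64(3.9), np.float64(-0.0)] F [ 0.2 -0.6 -0.7] q6 -0.23
[-0.0288499  -0.0207663  -0.01984964]
```

View pics/scene6b.png

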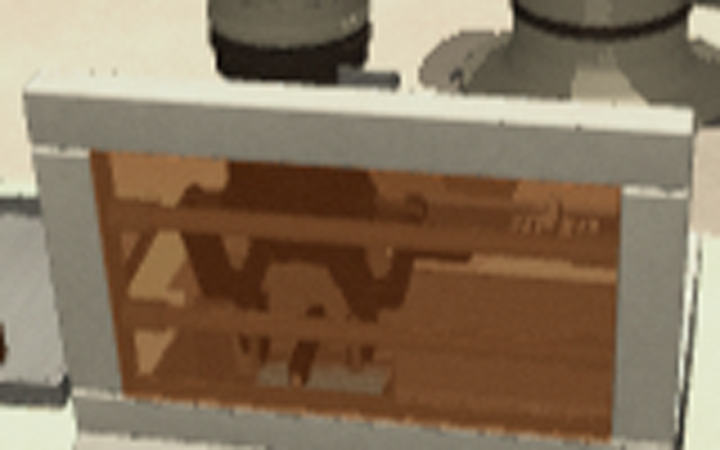

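View pics/top6b.png

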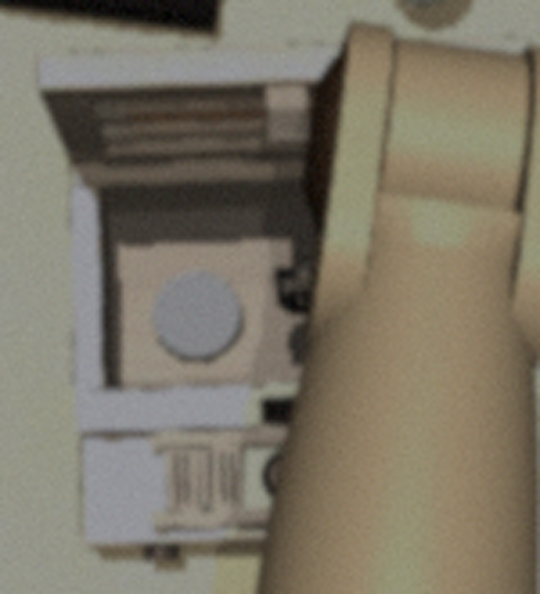

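The grip at zoom px (305,345) sits between the fingers at (248,345) and (360,345). I'll close the gripper.

Emit:
jog_arm:
  targets: "0 0 2 0;0 0 2 0;0 0 2 0;0 0 2 0;0 0 2 0;0 0 2 0;0 0 2 0"
  gripper: 4

```text
t: 9.55
eef_pos: [0.574, -0.0816, 0.0746]
ee_rot: [-0.156, 3.132, -0.024]
wrist_force: [0.1, -2.4, 4.7]
opening: 0.0089
```

Emit:
jog_arm:
  targets: "0 0 -3 0;0 0 -8 0;0 0 -12 0;0 0 -12 0"

```text
t: 9.95
eef_pos: [0.574, -0.0813, 0.087]
ee_rot: [-0.156, 3.131, -0.024]
wrist_force: [0.1, 0.2, -4.5]
opening: 0.0087
```

```bash
python3 -c "
from h import *
rel([.573,-.081,.21],.10+np.pi/2);s=ctrl.sense();print(s['ft_torque'],s['opening']);print(yaw_of().round(3))
"
```

```text
t 9.95 pos [ 0.574  -0.0813  0.087 ] rel [np.float64(0.3), np.float64(-1.5), np.float64(-123.0), np.float64(-0.0)] F [ 0.1  0.2 -4.5] q6 -0.23
[ 0.00861856 -0.01559487  0.06358624] 0.008740225162986174
[[-0.995 -0.099  0.007]
 [-0.099  0.995 -0.015]
 [-0.006 -0.016 -1.   ]]
```

Emit:
jog_arm:
  targets: "0 0 -20 0;0 0 -45 0;0 0 -75 0;0 -1 -100 0;0 -1 -118 0;0 -1 -123 0;0 -1 -123 0"

```text
t: 10.65
eef_pos: [0.5735, -0.0804, 0.2102]
ee_rot: [-0.156, 3.131, -0.024]
wrist_force: [-0.0, 0.6, -3.8]
opening: 0.0091
```

```bash
python3 -c "
from h import *
rel([.389,-.351,.21],.109+np.pi/2);s=ctrl.sense();print(s['ft_torque'],s['opening']);print(yaw_of().round(3))
"
```

```text
t 10.65 pos [ 0.5735 -0.0804  0.2102] rel [np.float64(210.5), np.float64(-250.9), np.float64(2.8), np.float64(-0.5)] F [-0.   0.6 -3.8] q6 -0.23
[-0.0073715  -0.00532886 -0.02062223] 0.009111918519833284
[[-0.995 -0.099  0.008]
 [-0.099  0.995 -0.015]
 [-0.006 -0.016 -1.   ]]
```

Emit:
jog_arm:
  targets: "12 -15 0 0;32 -38 0 0;59 -70 0 0;86 -102 0 0;112 -134 0 0;139 -166 0 0;165 -197 0 0;188 -224 1 0;203 -242 2 0;210 -251 3 0"

```text
t: 11.65
eef_pos: [0.3878, -0.3523, 0.2082]
ee_rot: [-0.152, 3.132, -0.022]
wrist_force: [-0.7, 1.2, -2.6]
opening: 0.0086
```

Emit:
jog_arm:
  targets: "0 0 0 0;0 0 0 0"

```text
t: 11.85
eef_pos: [0.3879, -0.3517, 0.2071]
ee_rot: [-0.152, 3.133, -0.02]
wrist_force: [0.2, 0.2, -3.2]
opening: 0.0089
```

```bash
python3 -c "
from h import *
rel([.389,-.351,.0586],.109+np.pi/2);s=ctrl.sense();print(s['ft_torque'],s['opening']);print(yaw_of().round(3))
cv2.imwrite('pics/scene7.png',ctrl.get_image('scene'))
cv2.imwrite('pics/top7.png',ctrl.get_image('top'))
zoom('pics/scene7.png','pics/scene7b.png',150,60,310,240,3.2)
zoom('pics/top7.png','pics/top7b.png',370,170,520,320,3.6)"
```

```text
t 11.85 pos [ 0.3879 -0.3517  0.2071] rel [np.float64(-0.6), np.float64(2.5), np.float64(148.5), np.float64(-0.7)] F [ 0.2  0.2 -3.2] q6 -0.83
[ 0.01162471  0.0119747  -0.00996195] 0.00888789544538892
[[-0.995 -0.097  0.005]
 [-0.097  0.995 -0.013]
 [-0.004 -0.013 -1.   ]]
```

View pics/scene7b.png

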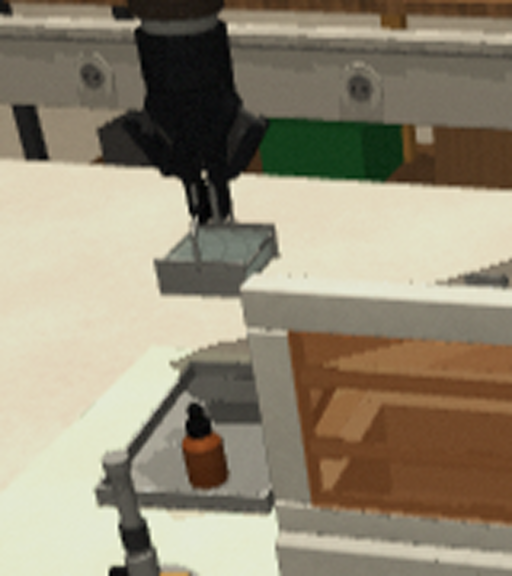

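View pics/top7b.png

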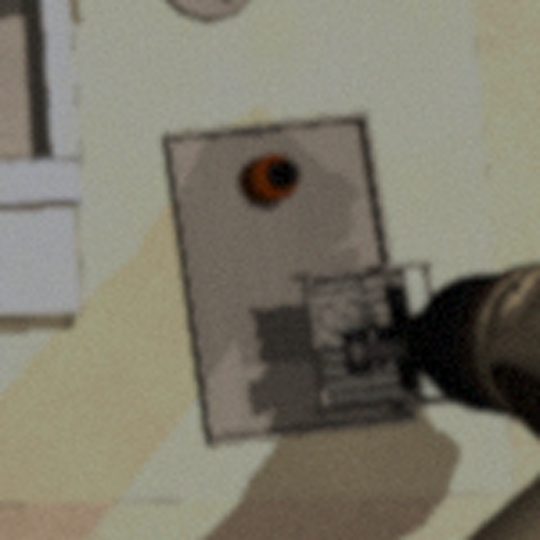

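```bash
python3 -c "
from h import *
z=lambda a,k,o:(np.array(a,float)+.5)/k-.5+np.array(o)
c=back('top',z([(308,278),(428,265),(442,398),(322,408)],3.6,(370,170)),.1885);print(c.round(3),c.mean(0).round(4))
c=back('top',z([(166,136),(366,117),(208,443)],3.6,(370,170)),.02);print(c.round(3),((c[1]+c[2])/2).round(4))
"
```

```text
[[ 0.427 -0.305  0.188]
 [ 0.436 -0.384  0.188]
 [ 0.35  -0.389  0.188]
 [ 0.344 -0.31   0.188]] [ 0.389  -0.3469  0.1885]
[[ 0.542 -0.255  0.02 ]
 [ 0.558 -0.413  0.02 ]
 [ 0.309 -0.28   0.02 ]] [ 0.4335 -0.3465  0.02  ]
```

Emit:
jog_arm:
  targets: "0 0 20 0;0 1 50 0;0 1 80 0;0 2 105 0;0 2 122 0;0 2 133 0;0 2 138 0;0 2 140 0;0 2 140 0"

```text
t: 12.85
eef_pos: [0.3894, -0.3514, 0.0684]
ee_rot: [-0.155, 3.132, -0.022]
wrist_force: [-0.6, 0.3, -4.3]
opening: 0.009
```

```bash
python3 -c "
from h import *
rel([.389,-.351,.0586],.109+np.pi/2)"
```

```text
t 12.85 pos [ 0.3894 -0.3514  0.0684] rel [np.float64(0.4), np.float64(0.6), np.float64(9.8), np.float64(-0.6)] F [-0.6  0.3 -4.3] q6 -0.83
```

Emit:
jog_arm:
  targets: "0 0 2 0;0 0 4 0;0 0 6 0;0 0 7 0;0 0 8 0;0 0 8 0"

```text
t: 13.45
eef_pos: [0.3894, -0.3515, 0.0603]
ee_rot: [-0.155, 3.132, -0.022]
wrist_force: [0.1, 0.2, -3.5]
opening: 0.009
```

Emit:
jog_arm:
  targets: "0 0 0.5 0;0 0 1 0;0 0 1 0"

```text
t: 13.75
eef_pos: [0.3894, -0.3515, 0.0592]
ee_rot: [-0.154, 3.132, -0.022]
wrist_force: [-0.2, 0.2, -3.6]
opening: 0.0088
```

Emit:
jog_arm:
  targets: "0 0 0.5 0;0 0 1 0;0 0 1 0"

```text
t: 14.05
eef_pos: [0.3895, -0.3518, 0.0586]
ee_rot: [-0.154, 3.132, -0.023]
wrist_force: [-1.7, -1.1, 0.5]
opening: 0.0085
```

Contact: the weight has come off the wrist. I'll release.

Emit:
jog_arm:
  targets: "0 0 0.5 0;0 0 0.5 0;0 0 0.5 0;0 0 0.5 0;0 0 0.5 0"
  gripper: 40

```text
t: 14.55
eef_pos: [0.3896, -0.3518, 0.0582]
ee_rot: [-0.154, 3.132, -0.023]
wrist_force: [0.0, -0.2, 0.5]
opening: 0.0399
```

Emit:
jog_arm:
  targets: "0 0 -10 0;0 0 -30 0;0 0 -65 0;0 0 -105 0;0 0 -150 0;0 0 -195 0;0 0 -240 0;0 0 -265 0;0 0 -265 0"

```text
t: 15.45
eef_pos: [0.3882, -0.3483, 0.328]
ee_rot: [-0.154, 3.127, -0.031]
wrist_force: [0.3, -0.5, -0.7]
opening: 0.0399
```

```bash
python3 -c "
from h import *
rel(bw(.127,-.04,.34),BP[2]);rel(bw(.127,-.04,.34),BY)
print(yaw_of().round(3))
cv2.imwrite('pics/scene8.png',ctrl.get_image('scene'))
cv2.imwrite('pics/top8.png',ctrl.get_image('top'))
zoom('pics/scene8.png','pics/scene8b.png',150,100,310,240,4)
zoom('pics/top8.png','pics/top8b.png',270,100,520,320,3)"
```

```text
t 15.45 pos [ 0.3882 -0.3483  0.328 ] rel [np.float64(-326.1), np.float64(261.4), np.float64(-14.1), np.float64(-86.2)] F [ 0.3 -0.5 -0.7] q6 -0.83
t 15.45 pos [ 0.3882 -0.3483  0.328 ] rel [np.float64(-326.1), np.float64(261.4), np.float64(-14.1), np.float64(3.8)] F [ 0.3 -0.5 -0.7] q6 -0.83
[[-0.995 -0.098  0.012]
 [-0.098  0.995 -0.019]
 [-0.01  -0.02  -1.   ]]
```

View pics/scene8b.png

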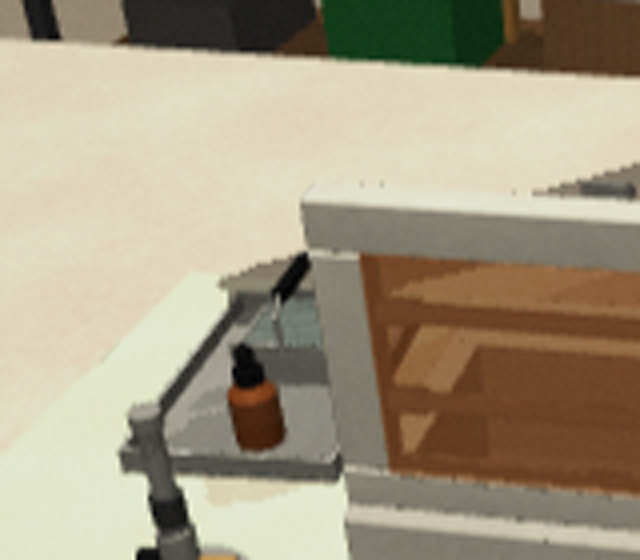

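View pics/top8b.png

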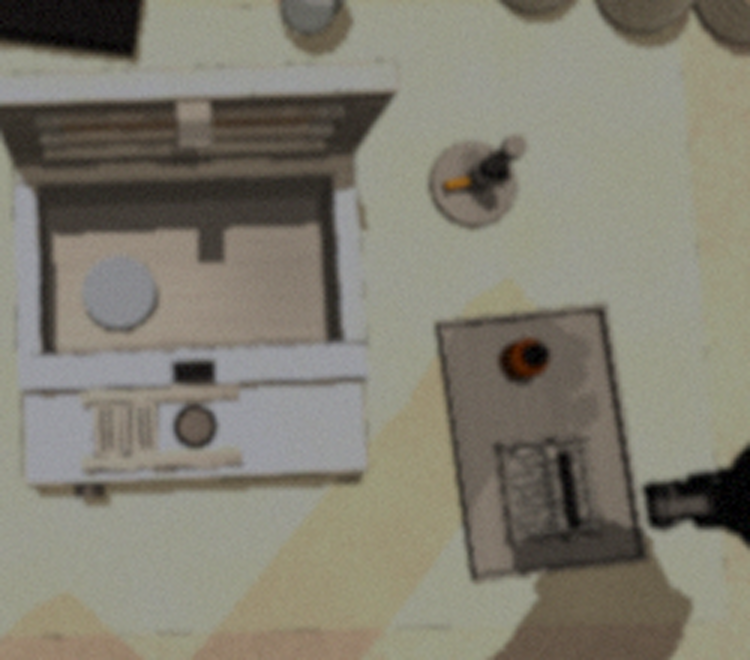

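The rack stands upright in the tray, clear of the dropper and walls (zoom px 545,490). The dish is still in the chamber at (120,293). Next I'll turn the jaws across the lid and go above its edge.

Emit:
jog_arm:
  targets: "-12 10 -5 -8;-36 28 -8 -16;-70 56 -12 -24;-104 84 -14 -32;-138 112 -14 -40;-172 140 -14 -48;-206 168 -14 -56;-240 196 -14 -64;-272 222 -14 -72;-295 240 -14 -80"
  gripper: 85

```text
t: 16.55
eef_pos: [0.6589, -0.0777, 0.3336]
ee_rot: [2.139, -2.292, 0.022]
wrist_force: [-0.1, -0.2, -0.6]
opening: 0.0848
```

```bash
python3 -c "
from h import *
rel(bw(.122,-.042,.33),BP[2]);print(yaw_of().round(3),tb(),ctrl.sense()['joint_positions'].round(2),ctrl.sense()['opening'])"
```

```text
t 16.55 pos [ 0.6589 -0.0777  0.3336] rel [np.float64(-21.3), np.float64(-21.6), np.float64(3.4), np.float64(-5.8)] F [-0.1 -0.2 -0.6] q6 -1.61
[[-0.069 -0.998  0.005]
 [-0.998  0.069 -0.015]
 [ 0.014 -0.006 -1.   ]] [ 0.0984 -0.0609  0.3336] [-0.11  0.48  0.87  1.95 -0.01 -1.61] 0.08480073658883548
```

Emit:
jog_arm:
  targets: "-12 -12 0 -3;-21 -22 0 -6;-21 -22 0 -6;-21 -22 0 -6"

```text
t: 16.95
eef_pos: [0.6821, -0.0584, 0.3322]
ee_rot: [2.253, -2.177, 0.019]
wrist_force: [0.5, -0.1, 0.5]
opening: 0.0848
```

```bash
python3 -c "
from h import *
rel(bw(.122,-.042,.33),BP[2]);print(tb())
cv2.imwrite('pics/scene9.png',ctrl.get_image('scene'))
zoom('pics/scene9.png','pics/scene9b.png',210,20,390,200,3.2)"
```

```text
t 16.95 pos [ 0.6821 -0.0584  0.3322] rel [np.float64(-0.4), np.float64(0.2), np.float64(2.2), np.float64(0.1)] F [ 0.5 -0.1  0.5] q6 -1.68
[ 0.1222 -0.0424  0.3322]
```

View pics/scene9b.png

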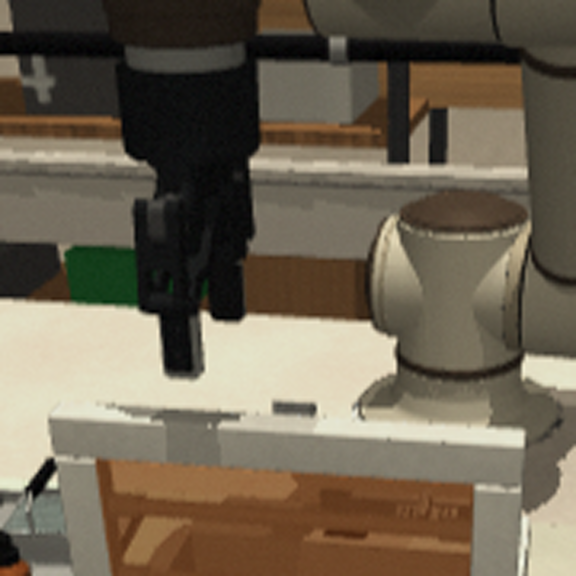

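Emit:
jog_arm:
  targets: "0 0 20 0;0 0 45 0;0 0 60 0;0 0 67 0;0 0 67 0"

```text
t: 17.5
eef_pos: [0.6812, -0.0603, 0.2657]
ee_rot: [2.251, -2.179, 0.019]
wrist_force: [-0.8, 0.4, -0.4]
opening: 0.0851
```

```bash
python3 -c "
from h import *
rel(bw(.122,-.042,.265),BP[2]);print(tb())
cv2.imwrite('pics/scene10.png',ctrl.get_image('scene'))
zoom('pics/scene10.png','pics/scene10b.png',210,40,390,220,3.2)"
```

```text
t 17.5 pos [ 0.6812 -0.0603  0.2657] rel [np.float64(-2.3), np.float64(-0.8), np.float64(0.7), np.float64(0.0)] F [-0.8  0.4 -0.4] q6 -1.69
[ 0.1212 -0.0442  0.2657]
```

View pics/scene10b.png

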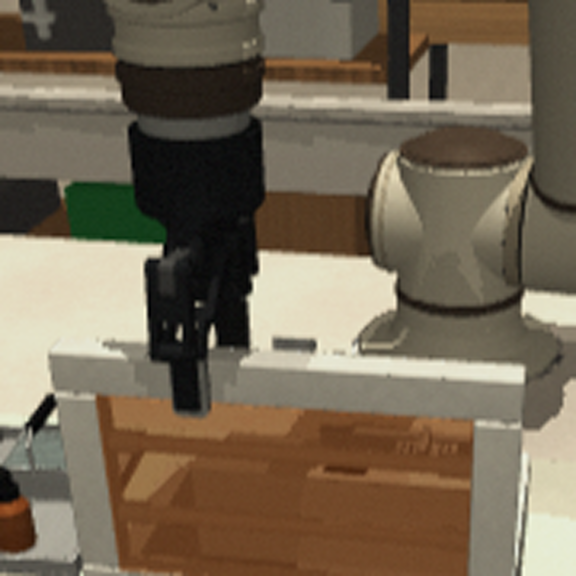

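```bash
cat > arc.py <<'E'
from h import *
import sys
a=[float(v) for v in sys.argv[1:]]
s=ctrl.sense(); M=yaw_of(s)
S=.025; out=[]
for th in a:
    t=np.radians(th); x=.115-(.19-S)*np.cos(t)+.024*np.sin(t); z=.11+(.19-S)*np.sin(t)+.024*np.cos(t)
    d=M.T@(np.array(bw(x-.0425,-.043,z-.013))-s["eef_pos"])*1000
    out.append((th,d.round(1).tolist()))
for o in out: print(*o)
print(s["eef_pos"].round(4),tb(),s["wrist_force"].round(1))
E
python3 arc.py 90 85 80 75 70 65 60 55 50 45 40
```

```text
90.0 [-1.3, 25.1, 4.6]
85.0 [-1.2, 39.5, 3.1]
80.0 [-1.2, 54.1, 2.8]
75.0 [-1.3, 68.6, 3.8]
70.0 [-1.3, 83.0, 6.1]
65.0 [-1.4, 97.1, 9.6]
60.0 [-1.5, 110.8, 14.4]
55.0 [-1.5, 124.1, 20.3]
50.0 [-1.7, 136.8, 27.3]
45.0 [-1.8, 148.9, 35.5]
40.0 [-1.9, 160.2, 44.6]
[ 0.6815 -0.0602  0.2667] [ 0.1216 -0.0442  0.2667] [-0.5 -0.5  0.4]
```

Emit:
jog_arm:
  targets: "-1 10 4 0;-1 20 4 0;-1 28 4 0;-1 36 3 0;-1 44 3 0;-1 54 3 0;-1 62 3 0;-1 69 4 0;-1 76 5 0;-1 83 6 0"

```text
t: 18.55
eef_pos: [0.5981, -0.0621, 0.2604]
ee_rot: [2.252, -2.179, 0.021]
wrist_force: [2.1, 0.1, 0.3]
opening: 0.085
```

```bash
python3 arc.py 65 60 55 50 45 40 35 30 25; python3 -c "
from h import *
cv2.imwrite('pics/scene11.png',ctrl.get_image('scene'))
zoom('pics/scene11.png','pics/scene11b.png',210,40,390,220,3.2)"
```

```text
65.0 [-0.4, 13.6, 3.6]
60.0 [-0.5, 27.4, 8.4]
55.0 [-0.6, 40.7, 14.3]
50.0 [-0.7, 53.4, 21.3]
45.0 [-0.8, 65.4, 29.5]
40.0 [-1.0, 76.7, 38.6]
35.0 [-1.1, 87.2, 48.7]
30.0 [-1.3, 96.7, 59.7]
25.0 [-1.5, 105.3, 71.5]
[ 0.5981 -0.0621  0.2604] [ 0.0381 -0.0433  0.2604] [2.1 0.1 0.3]
```

View pics/scene11b.png

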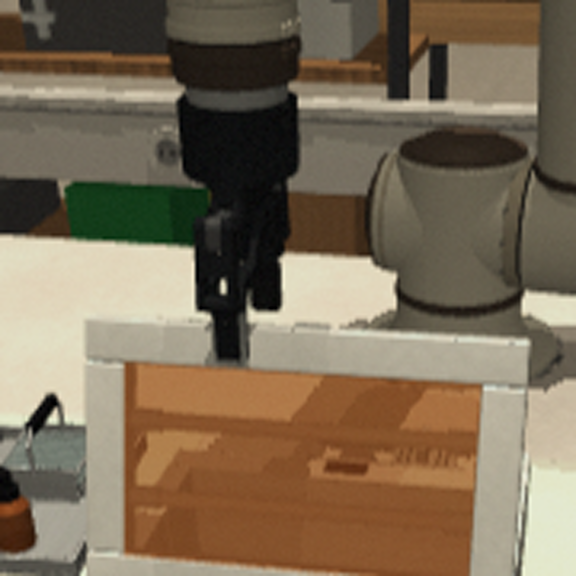

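Contact at 2 N, and the lid follows the finger (tip at zoom px 228,362 on the frame). I'll continue along the arc.

Emit:
jog_arm:
  targets: "0 7 1 0;0 14 3 0;0 27 8 0;0 40 14 0;0 53 21 0;-1 65 29 0;-1 76 38 0;-1 87 48 0;-1 96 59 0;-1 105 71 0"

```text
t: 19.6
eef_pos: [0.4917, -0.0655, 0.1889]
ee_rot: [2.252, -2.179, 0.021]
wrist_force: [1.4, 0.2, 1.1]
opening: 0.0851
```

```bash
python3 arc.py 25 20 15 10 6 3 0; python3 -c "
from h import *
cv2.imwrite('pics/scene12.png',ctrl.get_image('scene'))
zoom('pics/scene12.png','pics/scene12b.png',210,60,390,240,3.2)"
```

```text
25.0 [-0.3, -1.4, 0.4]
20.0 [-0.5, 6.1, 12.9]
15.0 [-0.7, 12.4, 25.9]
10.0 [-0.9, 17.6, 39.5]
6.0 [-1.1, 20.9, 50.7]
3.0 [-1.2, 22.9, 59.2]
0.0 [-1.3, 24.4, 67.8]
[ 0.4917 -0.0655  0.1889] [-0.0683 -0.0433  0.1889] [1.4 0.2 1.1]
```

View pics/scene12b.png

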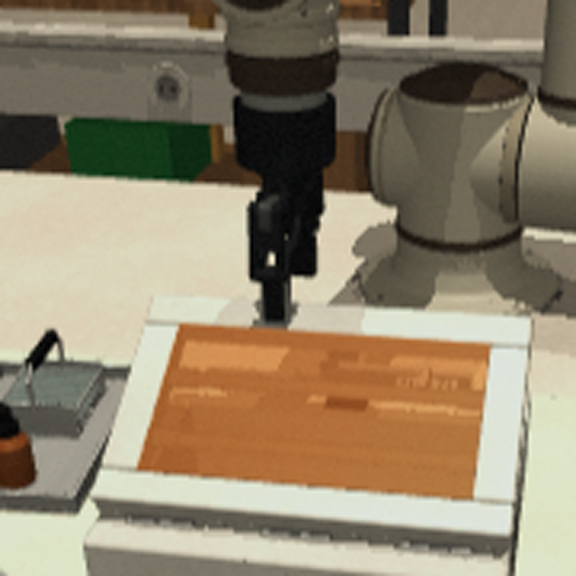

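Emit:
jog_arm:
  targets: "0 6 10 0;0 9 18 0;0 12 26 0;-1 15 33 0;-1 18 40 0;-1 20 46 0;-1 21 51 0;-1 22 55 0;-1 23 58 0;-1 23 60 0"

```text
t: 20.65
eef_pos: [0.4672, -0.066, 0.1269]
ee_rot: [2.251, -2.178, 0.017]
wrist_force: [-1.2, 2.6, 4.7]
opening: 0.0852
```

```bash
python3 arc.py 3 0
```

```text
3.0 [0.1, -1.8, -2.7]
0.0 [-0.1, -0.4, 5.9]
[ 0.4672 -0.066   0.1269] [-0.0929 -0.043   0.1269] [-1.2  2.6  4.7]
```

Emit:
jog_arm:
  targets: "0 0 2 0;0 0 4 0;0 0 5 0;0 0 5 0"

```text
t: 21.05
eef_pos: [0.4671, -0.0661, 0.1216]
ee_rot: [2.251, -2.177, 0.016]
wrist_force: [0.5, 0.7, 0.6]
opening: 0.0854
```

Emit:
jog_arm:
  targets: "0 0 1 0;0 0 2 0;0 0 2 0"

```text
t: 21.35
eef_pos: [0.4671, -0.0662, 0.1201]
ee_rot: [2.251, -2.178, 0.017]
wrist_force: [-3.5, -0.1, 6.1]
opening: 0.0846
```

Emit:
jog_arm:
  targets: "0 0 1 0;0 0 2 0;0 0 2 0"

```text
t: 21.65
eef_pos: [0.467, -0.0662, 0.1192]
ee_rot: [2.251, -2.178, 0.018]
wrist_force: [-5.6, 0.9, 11.2]
opening: 0.085
```

Emit:
jog_arm:
  targets: "0 0 -1 0;0 0 -3 0;0 0 -6 0;0 0 -6 0"

```text
t: 22.05
eef_pos: [0.4671, -0.0661, 0.1254]
ee_rot: [2.251, -2.178, 0.018]
wrist_force: [0.4, -0.7, -0.1]
opening: 0.0847
```

```bash
python3 -c "
from h import *
print(ctrl.sense()['eef_pos'],ctrl.sense()['wrist_force'].round(1))
cv2.imwrite('pics/scene13.png',ctrl.get_image('scene'))
zoom('pics/scene13.png','pics/scene13b.png',170,100,390,280,3.3)"
```

```text
[ 0.46711987 -0.06614682  0.12535544] [ 0.4 -0.7 -0.1]
```

View pics/scene13b.png

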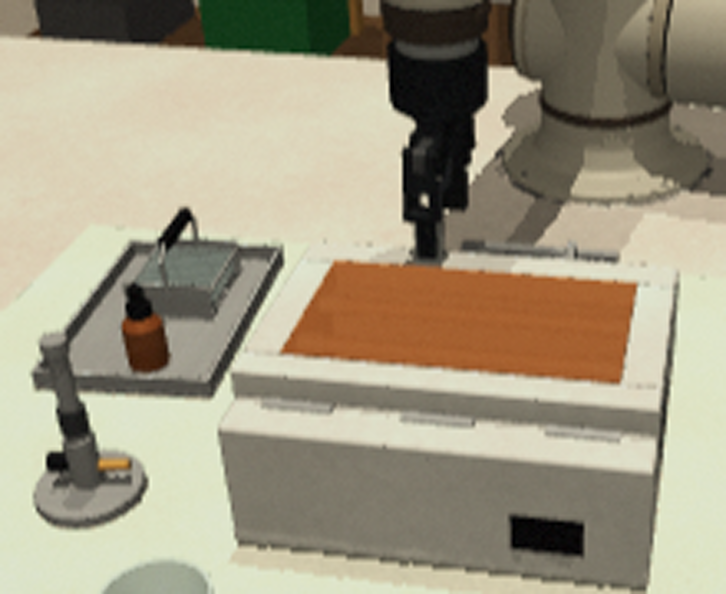

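There is no force after backing off 6 mm, so it latched. I'll retreat straight up, then clear of the box, and check.

Emit:
jog_arm:
  targets: "0 0 -20 0;0 0 -50 0;0 0 -90 0;0 30 -120 0;0 70 -130 0;0 120 -130 0;0 165 -130 0;0 165 -130 0;0 165 -130 0;0 165 -130 0"

```text
t: 23.1
eef_pos: [0.3026, -0.0698, 0.2547]
ee_rot: [2.251, -2.178, 0.018]
wrist_force: [0.1, 0.2, 0.2]
opening: 0.085
```

```bash
python3 -c "
from h import *
print(ctrl.sense()['eef_pos'],ctrl.sense()['wrist_force'].round(1))
cv2.imwrite('pics/scene14.png',ctrl.get_image('scene'))
cv2.imwrite('pics/top14.png',ctrl.get_image('top'))
from ov import *
T=[.4342,-.3462,.1093]
draw('scene','pics/scene14.png','pics/scene14b.png',boxitems(BP)[:2],(170,100,390,280),3.3)
zoom('pics/top14.png','pics/top14b.png',265,120,515,310,3)"
```

```text
[ 0.30262008 -0.06976198  0.25468014] [0.1 0.2 0.2]
```

View pics/scene14b.png

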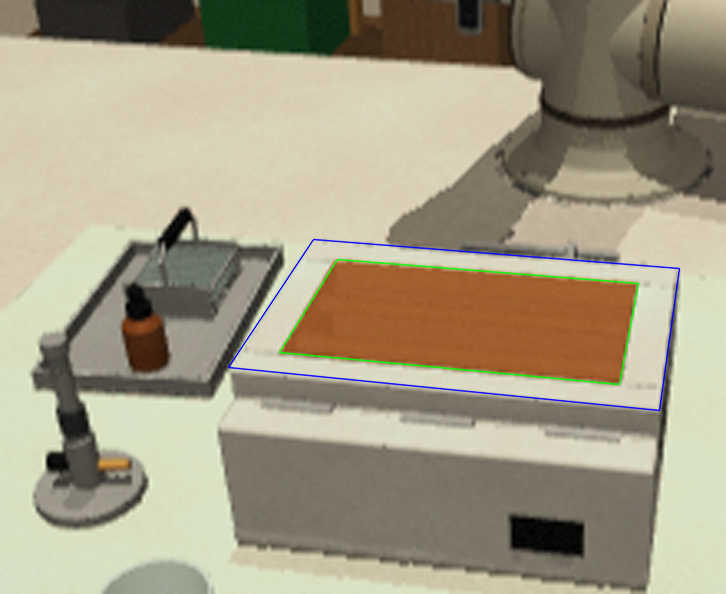

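View pics/top14b.png

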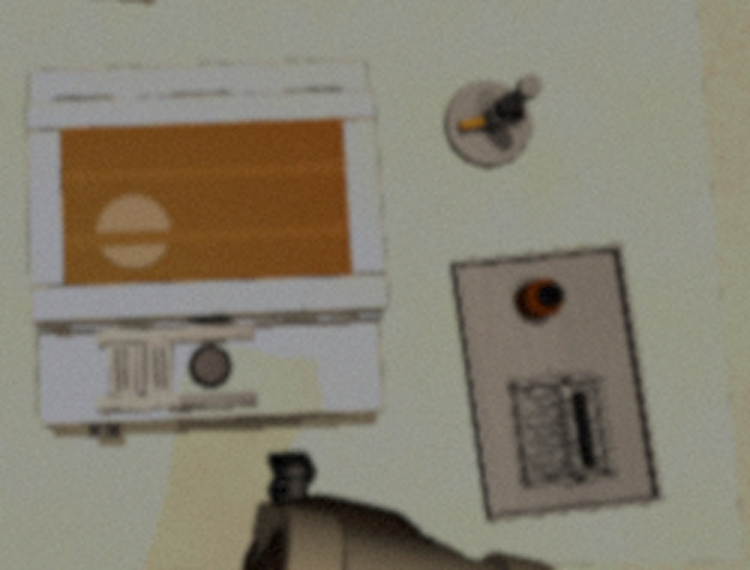

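The shut-lid outline overlays exactly and has held for about 1 s since release. The dish is inside at (133,230), and the rack stands upright in the tray, clear of the dropper and walls. I'll hand the job in.

```bash
python3 -c "
from workcell import ctrl
print(ctrl.job_done())"
```

```text
the job is handed in; nothing more can be done
None
```

The job is done and handed in after about 23 s of the 67 s allowed, with the steps in the order you asked.

- **Catch and button:** I pushed the catch to its stop, where the force rose to about 21 N and it moved no further. Pressing the button then sprang the lid fully open.
- **Rack:** I lifted the rack by its handle and lowered it into the tray until its weight (about 4 N) came off the wrist, then let go. The last pictures show it upright, clear of the walls and about 55 mm from the dropper bottle.
- **Lid:** I swung the lid down with one finger behind its free edge and pressed to about 11 N. When I backed off, the contact force was zero. About 1 s later the lid still matched the outline of the closed lid in the camera view.
- **Left in place:** The dish is still in the box. The dropper and burner look unmoved. The reagent bottle was outside my last zoomed views, but the arm did not go near it after the start.

**Deviations:**
- The tool picked up a tilt of about 1° from pressing the catch against its stop. The rack still set down flat as far as the pictures show.
- The top camera's outlines differed from the expected sizes by 1–2 px (about 3–5 mm). That was within the clearances, and the button position agreed to about 1 mm.

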